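# Stack sample plates on a loading slide and send it home

### The arm

A 6-joint arm with a two-finger parallel gripper is mounted at the origin on a cart in front of the work surface, level with it; the furniture and walls round the work are solid. World frame = base frame: x ahead of the robot, y to its left, z up, the work surface at z = 0. Lengths are in mm, angles in rad, forces in N, time in s.
With the tool pointing down it reaches from about 425 to 950 mm from the base axis. Payload 3.5 kg.
Tool frame: the origin (TCP) lies midway between the tips of the shut fingers; the grasp point (between the pads) lies behind it (grip_depth is the z of the grasp point in the tool frame, in mm); z points along the fingers, y is the line along which they close (so a half turn about z gives the same grasp; the last joint's range is limited). The gripper opens to 85 mm and grips with 20 to 120 N. Pads are 22 mm wide; open, the fingers measure 114 mm over their backs; the gripper's body (76 mm by 85 mm) begins 54 mm behind the grasp point. The pads swing forward as they close: fully open they stand 13 mm farther back than shut.
Start: joints at [1.037, 0.286, 1.577, -0, 1.279, -0.15], TCP at [252.715, 625.893, 231.325] pointing down, gripper open.
Joint ranges: [-2.77, 2.77], [-0.9, 2.22], [0.21, 2.48], [-1.53, 4.67], [0.24, 2.81], [-2.84, 2.84]. Speed limits (rad/s): [2.79, 2.79, 3.14, 3.14, 3.14, 3.14].

### API

Orientations are given as a unit quaternion [x, y, z, w].
In Python, from station import * gives the robot as it stands.
- The arm moves only by the shell command python3 -m crank 'ROWS' [FORCE]. ROWS is JSON, a list of rows, each an object of numbers: "x", "y", "z": the shift along the tool's x, y, z in units of 20 mm (1.0 is 20 mm); "ax", "ay", "az": the turn, a rotation vector about the tool's x, y, z in units of 0.08 rad (1.0 is 0.08 rad); "claw": the gripper command: -1 is fully open, 1 is shut, values between are in proportion. A call has 1 to 20 rows; each row shifts and turns the commanded pose from where the row before left it, along the tool's axes as they then stand; what a row does not reach is not made up. A row lasts 1/12 s, in which the tool goes at most 41.7 mm and 7.16 degrees, less where a joint would pass 70% of its speed; a pose out of reach is approached as far as the arm can. A call with a number of a shift or a turn outside -1 to 1 is refused whole. A call with a gripper value outside its range is refused whole. The fingers move at their own pace and stop on an object; FORCE is the grip in N (left out, the last holds). Time passes only in rows, so rows that do not move let the fingers close. It gives the time, the measured TCP pose, the force, the opening and the grip force at its end, in the units of the state.
- read_state(): the state, without advancing time (a new reading comes with each control period).
- capture(name): name is "scene" or "top" or "wrist"; returns (picture, depth): 400x640x3 uint8, red, green, blue; 400x640 float32, mm along the optical axis (not along the pixel's ray), 0 where there is no reading.
- get_calibration(name): a dict with "fov_y" (degrees; the focal length in pixels is half the picture's height over the tangent of half this angle, whatever the lens; pixels are square), "cx", "cy" (the principal point, pixels), "extrinsics" (4x4, takes a point from world to camera coordinates). Camera axes: x right, y down, z forward; pixel columns grow to the right and rows downward; lengths in mm; the calibration is good to about 2 mm. A picture is of the moment at which its call begins: read the wrist's pose just before it. get_calibration takes no time and is no camera call; for the wrist camera it gives the pose at the moment of the call.
- finish_job(): hands the job in; it is judged then, once.
Trained networks look in the newest picture that a camera, given by its name, has taken for a name from the list of things; names that differ only in an ending like _2 or _b are one class to them, and where a whole thing is asked for, a point or a joint stands for the part that bears it (a point fixed in the world has none). Each returns a list of dicts, best first, with "score" (0 to 1); they miss things now and then, are a little off and sometimes report something else, mostly with a low value. They report only what shows in the picture. A call takes as long as a camera call. They do not tell look-alikes from the thing itself.
- masks_of(name, camera): "pixels" (400x640 bool, what is visible of it).
- place_of(name, camera): "xyz" ([x, y, z] in mm, in world coordinates, good to about 4 mm: a listed point, or the origin of a listed thing).
The state is a dict: "time_s": time; "q": joint angles; "joint_vel": joint speeds; "joint_efforts": joint torques, N m; "tcp_pos": TCP position; "ee_rot": TCP orientation; "force": force on the tool from outside, world axes, zero at the start; "ft_torque": the same for the moment, N m; "gripper_width": finger opening in mm; "grip_force": force on a finger pad.
Only numpy, scipy, OpenCV 4.12 (cv2) and the standard library are available. Lean on these libraries where they do the work, as an engineer would, in place of code of your own. Each camera call takes 0.05 s, during which the arm holds its last target. There are 200 camera calls.

### The job

Build the plate stack on the carriage of the loading slide: first the tall well plate, then the shallow well plate whose chamfered corners match it, then the flat cover, each with its chamfered end over the chamfered end below so that its skirt drops fully down and sits level on the one below, and let go of each. Only when the cover is on, push the carriage fully home against the end stop, with the stack still seated on it. Leave the odd plate, with its chamfers along a long side, where it lies.

Things in the scene. Friction and masses are not known exactly. Their poses are not given: they have to be found in the camera images.
- rail: Fixed base of the loading slide: grey plate 84 x 262 mm, 6 mm thick, lying on the bench with two guide bars (tops 14 mm above the bench) and a dark end stop at its -y end. Origin on the bench, under the carriage's centre when the carriage is home. z up, y along the slide from the end stop outwards, x across.
- shuttle (a joint): Travel of the carriage along the rail's +y axis, in m: 0 = home against the end stop, 0.12 = fully out. It has about 4 N of friction and stays where it is left. It starts 0.08 to 0.115 out.
- seat (a point): Moves with the carriage: centre of its flat shoulder, on which the lowest skirt rests, 22 mm above the bench; axes as the rail's. Aluminium, 60 x 100 mm (x, y), both -y corners (end-stop end) cut 14 mm at 45 deg. A deck of that outline, 51 x 91 mm at its foot tapering to 45 x 85, stands 6.5 mm above it; a skirt drops over with 1.5 mm play a side, the taper draws in 3 mm of error.
- handle_top (a point): Top centre of the carriage's push handle: an upright aluminium bar, 40 mm in x, 12 mm in y, from 13 to 96 mm above the bench, 110 mm from the seat's centre along +y. Push it towards -y, or pinch it across its 12 mm.
- tall_plate: White. Origin: centre of the open underside; x across the 60 mm width, y along the 100 mm length, z up. Straight sides; both corners of the -y end cut at 45 deg (14 mm legs), the others square. Skirt walls 3 mm, cavity below 8 mm deep, same outline. Top deck like the carriage's, 6.5 mm above a shoulder at z 38 mm; 44.5 mm high, 15 square wells, 0.1 to 0.2 kg. Grip across x.
- tall_plate_shoulder (a point): Centre of the tall plate's shoulder plane, 38 mm above its origin: where the next plate's origin comes to rest.
- tall_plate_nose (a point): Middle of the tall plate's chamfered (-y) end, at its lower edge, 50 mm from the origin.
- shallow_plate: White. Origin: centre of the open underside; x across the 60 mm width, y along the 100 mm length, z up. Straight sides; both corners of the -y end cut at 45 deg (14 mm legs), the others square. Skirt walls 3 mm, cavity below 8 mm deep, same outline. Top deck like the carriage's, 6.5 mm above a shoulder at z 24 mm; 30.5 mm high, 24 round wells, 0.07 to 0.14 kg. Grip across x.
- shallow_plate_shoulder (a point): Centre of the shallow plate's shoulder plane, 24 mm above its origin: where the cover's origin comes to rest.
- shallow_plate_nose (a point): Middle of the shallow plate's chamfered (-y) end, at its lower edge, 50 mm from the origin.
- cover: White. Origin: centre of the open underside; x across the 60 mm width, y along the 100 mm length, z up. Straight sides; both corners of the -y end cut at 45 deg (14 mm legs), the others square. Skirt walls 3 mm, cavity below 8 mm deep, same outline. Flat cover, no wells or deck: sides 14 mm high, a 1 mm raised panel on top, 0.06 kg. Grip across x.
- cover_nose (a point): Middle of the cover's chamfered (-y) end, at its lower edge, 50 mm from the origin.
- odd_plate: White. Origin: centre of the open underside; x across the 60 mm width, y along the 100 mm length, z up. 60 x 100 mm, 30.5 mm high, 24 round wells like the shallow plate, but the two chamfered corners are those of its +x long side, so it does not fit this stack. It is to be left alone.
Things that resemble listed ones, but are neither listed nor needed, are in the scene too. What is shaped like the cover but green is not meant.

How it is judged:
By the outcome, as a careful person would: the job done as asked, in the order asked, and still so for the second after the job is handed in, with the robot touching nothing.
It also fails if it takes over 69 s, if anything falls off the work surface, if the arm or the gripper's body presses on something with over 40 N, if the wrist force passes 120 N, or if a joint passes its speed limit or range.

## Working session

There is one attempt and no reset: what is moved stays moved. The work goes in short steps, Python scripts to look and compute and a shell command to move; the robot and the scene stay as the last step left them, time stands still between calls to the robot, and variables do not carry over. Pictures are saved under pics/ and viewed, at most 10 in all, crops included, and the job is handed in when it is done.

```bash
ls; mkdir -p pics
python3 - <<'E'
from station import *
import cv2,numpy as np
s=read_state();print(s)
for c in("scene","top"):
    p,d=capture(c);cv2.imwrite(f"pics/{c}0.png",p[:,:,::-1]);np.save(f"pics/{c}0.npy",d)
    k=get_calibration(c);print(c,k)
    for n in("tall_plate","shallow_plate","cover","odd_plate","rail","seat","handle_top","tall_plate_nose","shallow_plate_nose","cover_nose"):
        print(n,[(np.round(r["xyz"]),round(r["score"],2)) for r in place_of(n,c)][:4])
print(read_state()["time_s"])
E
```

```text
pics
{'time_s': 0.0, 'q': array([ 1.03700394e+00,  2.87159088e-01,  1.57820045e+00, -1.44210093e-05,
        1.27861921e+00, -1.50022226e-01]), 'joint_vel': array([-0.00011005, -0.00114871,  0.00032867, -0.00016947,  0.00140298,
       -0.00065698]), 'joint_efforts': array([-1.32996804e-03, -4.05986953e+01, -2.92622995e+01, -1.94421996e-04,
        5.87987801e-03,  4.62328458e-06]), 'tcp_pos': array([252.37665141, 625.31914038, 229.93888277]), 'ee_rot': array([ 1.90707532e-01,  9.81646175e-01, -1.12630680e-03, -3.93508385e-04]), 'force': array([ 0.22916068, -0.06360838,  0.08554359]), 'ft_torque': array([-0.01734445, -0.00751849, -0.00301903]), 'grip_force': 0.0, 'gripper_width': 85.10789066396404}
scene {'fov_y': 43.23333925077204, 'cx': 321.722908897197, 'cy': 198.98899491899212, 'extrinsics': array([[ 8.06505414e-01, -5.91103644e-01, -1.20622993e-02,
        -3.39236586e+02],
       [-2.50880026e-01, -3.23685524e-01, -9.12297591e-01,
         2.86846521e+02],
       [ 5.35358039e-01,  7.38799136e-01, -4.09350225e-01,
         1.06594638e+03],
       [ 0.00000000e+00,  0.00000000e+
[... 1084 characters left out ...]

       [ 0.00000000e+00,  0.00000000e+00,  0.00000000e+00,
         1.00000000e+00]])}
tall_plate [(array([573., 209.,   1.]), 0.94)]
shallow_plate [(array([449., 372.,   1.]), 0.9)]
cover [(array([528., 516.,   5.]), 0.95), (array([422., 168.,   2.]), 0.7), (array([421., 220.,   1.]), 0.68)]
odd_plate [(array([602., 370.,   5.]), 0.68)]
rail [(array([ 644., -161.,   -4.]), 0.73)]
seat [(array([638., -73.,  24.]), 0.89)]
handle_top [(array([632.,  37.,  94.]), 0.93)]
tall_plate_nose [(array([559., 158.,  -0.]), 0.57)]
shallow_plate_nose [(array([460., 325.,  -1.]), 0.95), (array([421., 218.,   1.]), 0.39)]
cover_nose [(array([425., 166.,  -3.]), 0.89), (array([546., 563.,   2.]), 0.81)]
1.1
```

View pics/top0.png

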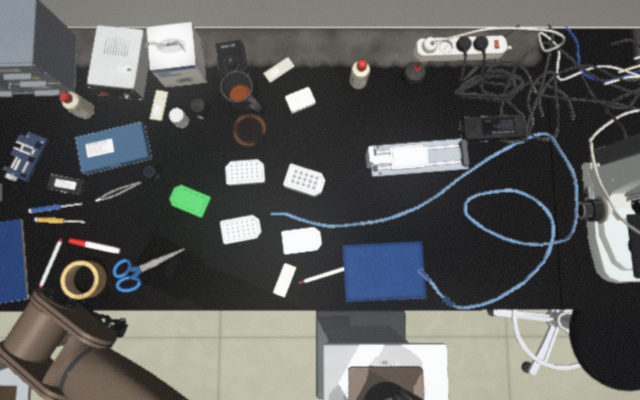

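View pics/scene0.png

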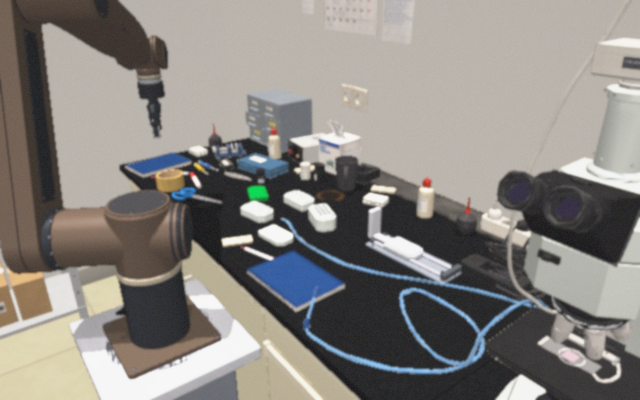

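Two pictures show: tall plate at top px (304,179); 24-well plates at (244,172) and (240,229); white cover (301,240); green cover look-alike (190,200); slide (418,157) with its handle on the left (+y). Next, a close crop to separate shallow from odd, plus measurement from depth.

```bash
cat > h.py <<'E'
from station import *
import cv2,numpy as np
def cam(n):
    k=get_calibration(n);f=200/np.tan(np.radians(k["fov_y"]/2));return f,k["cx"],k["cy"],np.array(k["extrinsics"])
def cloud(d,c):
    f,cx,cy,E=c;v,u=np.mgrid[:d.shape[0],:d.shape[1]]
    P=np.stack([(u-cx)*d/f,(v-cy)*d/f,d],-1)
    return (P-E[:3,3])@E[:3,:3]
def plane(uv,z,c):
    f,cx,cy,E=c;R=E[:3,:3];o=-R.T@E[:3,3]
    r=np.c_[(uv[:,0]-cx)/f,(uv[:,1]-cy)/f,np.ones(len(uv))]@R
    return o+r*((z-o[2])/r[:,2])[:,None]
def yaw(q):
    x,y,z,w=q;return np.arctan2(2*(x*y+z*w),1-2*(y*y+z*z))
E
python3 - <<'E'
from h import *
p=cv2.imread("pics/top0.png");d=np.load("pics/top0.npy");c=cam("top")
cv2.imwrite("pics/crop0.png",cv2.resize(p[145:265,175:335],None,fx=5,fy=5,interpolation=cv2.INTER_CUBIC))
W=cloud(d,c);hsv=cv2.cvtColor(p,cv2.COLOR_BGR2HSV)
m=((hsv[...,2]>110)&(hsv[...,1]<70)&(W[...,2]>5)&(W[...,2]<130)).astype(np.uint8)
n,l,st,ce=cv2.connectedComponentsWithStats(m)
for i in range(1,n):
    x,y,w,h,a=st[i]
    if a<400 or y>270 or y<130: continue
    s=l==i;z=np.percentile(W[s][:,2],[20,50,90])
    r=cv2.minAreaRect(W[s][:,:2].astype(np.float32))
    print((x,y,w,h,a),z.round(1),np.round(r[0],1),np.round(r[1],1),round(r[2],1))
E
```

```text
(np.int32(85), np.int32(138), np.int32(30), np.int32(20), np.int32(433)) [32.4 34.3 37.6] [659.8 750.7] [42.9 77.7] 12.6
(np.int32(367), np.int32(139), np.int32(101), np.int32(38), np.int32(2363)) [ 7.2 16.  30.3] [639.8 -92.9] [ 86.1 273.3] 4.6
(np.int32(225), np.int32(160), np.int32(40), np.int32(25), np.int32(854)) [23.9 28.8 33. ] [597.4 367.8] [ 61.5 104.6] 4.7
(np.int32(283), np.int32(164), np.int32(42), np.int32(33), np.int32(894)) [37.8 42.9 46.9] [576.6 207.1] [104.9  68. ] 72.0
(np.int32(220), np.int32(215), np.int32(42), np.int32(30), np.int32(879)) [24.7 29.  33. ] [447.  375.6] [ 65.3 104.1] 10.9
(np.int32(282), np.int32(228), np.int32(40), np.int32(26), np.int32(840)) [12.3 14.4 17.9] [416.  214.3] [60.3 99.8] 7.2
```

View pics/crop0.png

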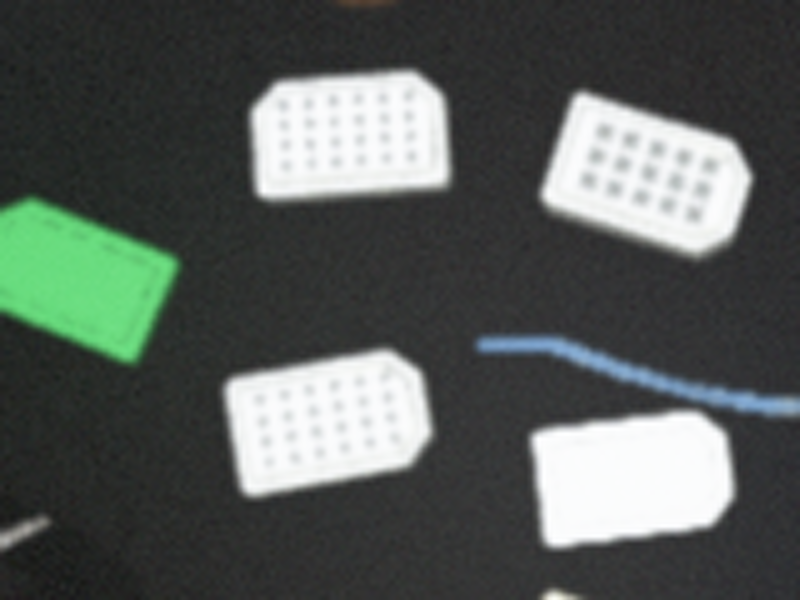

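The shallow plate is at crop (328,422), with its chamfers on the right end (-y). The odd plate is at (350,135), with its chamfers along its upper long side. The tall plate is at (645,178) and the white cover at (632,480). All the noses I need point to -y. I'll go over the tall plate first.

```bash
cat >> h.py <<'E'
def go(x,y,z,deg):
    "remaining move: turn in az units, then shifts in units along the turned tool axes (tool y along deg)"
    s=read_state();q=s["ee_rot"];from_=yaw(q)
    x0,y0,z0,w=q; ty=np.array([2*(x0*y0-z0*w),1-2*(x0*x0+z0*z0)])
    a=np.degrees(np.arctan2(ty[1],ty[0]));da=(deg-a+180)%360-180
    t=np.radians(deg);d=np.array([x,y])-s["tcp_pos"][:2]
    print("t %.2f tcp %s tooly %.2f w %.1f grip %.1f F %s"%(s["time_s"],s["tcp_pos"].round(1),a,s["gripper_width"],s["grip_force"],s["force"].round(1)))
    print("turn az %.2f | x %.2f y %.2f z %.2f units"%(-da/4.5837,(-np.sin(t)*d[0]+np.cos(t)*d[1])/20,(np.cos(t)*d[0]+np.sin(t)*d[1])/20,(s["tcp_pos"][2]-z)/20))
E
python3 -m crank '[{"az":1},{"az":1},{"az":1},{"az":1},{"az":1},{"az":1},{"az":1},{"az":1},{"az":1},{"az":1},{"az":1},{"az":1},{"az":1},{"az":1},{"az":1},{"az":1},{"az":1},{"az":1},{"az":0.8}]'
python3 -c "
from h import *
import station
print([n for n in dir(station) if 'grip' in n.lower()], getattr(station,'grip_depth',None))
go(576,208,230,-18)"
```

```text
['grip_depth'] -18.700000000000003
t 1.10 tcp [252.7 625.9 231.3] tooly 68.01 w 85.7 grip 0.0 F [-0.5  0.4 -0.5]
turn az 18.76 | x -14.88 y 21.83 z 0.07 units$[0]: bad value
```

```bash
python3 -m crank '[{"x":0,"y":0,"z":0,"ax":0,"ay":0,"az":0.99,"claw":-1}]'; python3 -m crank '[{"az":0.99,"claw":-1}]';python3 -c "
from h import *
go(576,208,230,-18)"
```

```text
time_s: 1.18
tcp_pos: [252.7, 625.9, 231.3]
ee_rot: [0.23, 0.973, 0.0, 0.0]
force: [-0.3, 1.0, 0.8]
gripper_width: 85.3
grip_force: 0.0
t 1.18 tcp [252.7 625.9 231.3] tooly 63.41 w 85.3 grip 0.0 F [-0.3  1.   0.8]
turn az 17.76 | x -14.88 y 21.83 z 0.07 units$[0]: bad value
```

```bash
python3 -m crank '[{"x":0,"y":0,"z":0,"ax":0,"ay":0,"az":1,"claw":-1},{"x":0,"y":0,"z":0,"ax":0,"ay":0,"az":1,"claw":-1},{"x":0,"y":0,"z":0,"ax":0,"ay":0,"az":1,"claw":-1},{"x":0,"y":0,"z":0,"ax":0,"ay":0,"az":1,"claw":-1},{"x":0,"y":0,"z":0,"ax":0,"ay":0,"az":1,"claw":-1},{"x":0,"y":0,"z":0,"ax":0,"ay":0,"az":1,"claw":-1},{"x":0,"y":0,"z":0,"ax":0,"ay":0,"az":1,"claw":-1},{"x":0,"y":0,"z":0,"ax":0,"ay":0,"az":1,"claw":-1},{"x":0,"y":0,"z":0,"ax":0,"ay":0,"az":1,"claw":-1},{"x":0,"y":0,"z":0,"ax":0,"ay":0,"az":1,"claw":-1},{"x":0,"y":0,"z":0,"ax":0,"ay":0,"az":1,"claw":-1},{"x":0,"y":0,"z":0,"ax":0,"ay":0,"az":1,"claw":-1},{"x":0,"y":0,"z":0,"ax":0,"ay":0,"az":1,"claw":-1},{"x":0,"y":0,"z":0,"ax":0,"ay":0,"az":1,"claw":-1},{"x":0,"y":0,"z":0,"ax":0,"ay":0,"az":1,"claw":-1},{"x":0,"y":0,"z":0,"ax":0,"ay":0,"az":1,"claw":-1},{"x":0,"y":0,"z":0,"ax":0,"ay":0,"az":1,"claw":-1},{"x":0,"y":0,"z":0,"ax":0,"ay":0,"az":0.76,"claw":-1}]'; python3 -m crank '[{"x":-0.67,"y":0.98,"z":0,"ax":0,"ay":0,"az":0,"claw":-1},{"x":-0.67,"y":0.98,"z":0,"ax":0,"ay":0,"az":0,"claw":-1},{"x":-0.67,"y":0.98,"z":0,"ax":0,"ay":0,"az":0,"claw":-1},{"x":-0.67,"y":0.98,"z":0,"ax":0,"ay":0,"az":0,"claw":-1},{"x":-0.67,"y":0.98,"z":0,"ax":0,"ay":0,"az":0,"claw":-1},{"x":-0.67,"y":0.98,"z":0,"ax":0,"ay":0,"az":0,"claw":-1},{"x":-0.67,"y":0.98,"z":0,"ax":0,"ay":0,"az":0,"claw":-1},{"x":-0.67,"y":0.98,"z":0,"ax":0,"ay":0,"az":0,"claw":-1},{"x":-0.67,"y":0.98,"z":0,"ax":0,"ay":0,"az":0,"claw":-1},{"x":-0.67,"y":0.98,"z":0,"ax":0,"ay":0,"az":0,"claw":-1},{"x":-0.67,"y":0.98,"z":0,"ax":0,"ay":0,"az":0,"claw":-1},{"x":-0.67,"y":0.98,"z":0,"ax":0,"ay":0,"az":0,"claw":-1},{"x":-0.67,"y":0.98,"z":0,"ax":0,"ay":0,"az":0,"claw":-1},{"x":-0.67,"y":0.98,"z":0,"ax":0,"ay":0,"az":0,"claw":-1},{"x":-0.67,"y":0.98,"z":0,"ax":0,"ay":0,"az":0,"claw":-1},{"x":-0.67,"y":0.98,"z":0,"ax":0,"ay":0,"az":0,"claw":-1},{"x":-0.67,"y":0.98,"z":0,"ax":0,"ay":0,"az":0,"claw":-1},{"x":-0.67,"y":0.98,"z":0,"ax":0,"ay":0,"az":0,"claw":-1},{"x":-0.67,"y":0.98,"z":0,"ax":0,"ay":0,"az":0,"claw":-1},{"x":-0.67,"y":0.98,"z":0,"ax":0,"ay":0,"az":0,"claw":-1}]' >/dev/null
python3 - <<'E'
from h import *
go(576,208,230,-18)
p,d=capture("wrist");cv2.imwrite("pics/w1.png",p[:,:,::-1]);np.save("pics/w1.npy",d)
k=get_calibration("wrist");np.save("pics/w1E.npy",k["extrinsics"]);E=k["extrinsics"];print("cam at",-E[:3,:3].T@E[:3,3],E[2,:3],k["fov_y"])
print([(x["score"],x["xyz"]) for n in("tall_plate","seat","handle_top") for x in place_of(n,"wrist")])
E
```

```text
time_s: 2.68
tcp_pos: [252.7, 625.9, 231.3]
ee_rot: [0.81, 0.587, -0.0, -0.0]
force: [-0.4, 0.4, -0.6]
gripper_width: 85.2
grip_force: 0.0
t 4.35 tcp [543.8 249.2 231.5] tooly -17.94 w 85.2 grip 0.0 F [ 1.   0.3 -1. ]
turn az 0.01 | x -1.46 y 2.17 z 0.08 units
cam at [569.60425247 318.32027351 373.81122298] [-0.09027844 -0.28719641 -0.9536079 ] 61.16876288130228
[(0.72, [572.8, 209.7, -4.5]), (0.63, [453.6, 326.8, 1.7])]
```

View pics/w1.png

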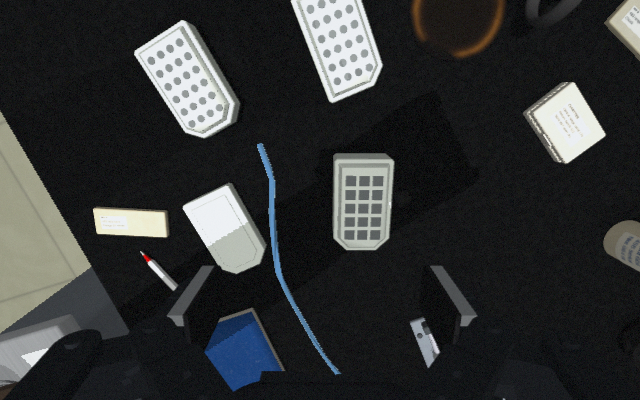

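The wrist view shows the tall plate at (364,200), shallow at (187,80) with its chamfers at the lower end, the cover at (223,228) half in shadow, and the odd plate at (338,45). I'll fit a silhouette model to the three plates here, and fit the carriage from the top picture.

```bash
cat >> h.py <<'E'
from scipy.optimize import minimize
OUT=np.array([[-30,50],[30,50],[30,-36],[16,-50],[-16,-50],[-30,-36]],float)
def sil(pose,zs,c,sc=4):
    x,y,a=pose;t=np.radians(a);R=np.array([[np.cos(t),-np.sin(t)],[np.sin(t),np.cos(t)]])
    P=OUT@R.T+[x,y];Q=np.vstack([np.c_[P,np.full(6,z)] for z in zs]);f,cx,cy,E=c
    C=Q@E[:3,:3].T+E[:3,3];uv=np.c_[C[:,0]/C[:,2]*f+cx,C[:,1]/C[:,2]*f+cy]
    h=cv2.convexHull(uv.astype(np.float32))[:,0]
    m=np.zeros((400*sc//2,640*sc//2),np.uint8);cv2.fillConvexPoly(m,np.round((h+.5)*sc/2*16-8).astype(np.int32),255,cv2.LINE_AA,4);return cv2.resize(m,(640,400),interpolation=cv2.INTER_AREA)/255.
def fit(mask,p0,zs,c):
    mm=mask.astype(float);f=lambda p:np.abs(sil(p,zs,c)-mm).sum()
    r=minimize(f,p0,method="Nelder-Mead",options=dict(initial_simplex=np.array(p0)+np.array([[0,0,0],[5,0,0],[0,5,0],[0,0,5]]),xatol=.05,fatol=.5))
    return r.x.round(2),round(r.fun/mm.sum(),3)
def white(p,seed_uv,th=70):
    hsv=cv2.cvtColor(p,cv2.COLOR_BGR2HSV);m=((hsv[...,2]>th)&(hsv[...,1]<60)).astype(np.uint8)
    n,l=cv2.connectedComponents(m,connectivity=4);m=(l==l[seed_uv[1],seed_uv[0]]).astype(np.uint8)
    return cv2.morphologyEx(m,cv2.MORPH_CLOSE,np.ones((9,9),np.uint8))
E
python3 - <<'E'
from h import *
p=cv2.imread("pics/w1.png");c=cam("wrist");c=(c[0],c[1],c[2],np.load("pics/w1E.npy"))
pt=cv2.imread("pics/top0.png");ct=cam("top")
for n,s,st,p0,h in(("tall",(364,165),(304,168),(576,208,-18),38),("shallow",(150,53),(228,230),(447,374,11),24),("cover",(215,200),(301,240),(418,215,7),14)):
    for th in(60,110):
        m=white(p,s,th);print(n,"wrist",m.sum(),fit(m,p0,(0,h),c))
    m=white(pt,st,90);print(n,"top",m.sum(),fit(m,p0,(0,h),ct))
E
```

```text
tall wrist 5577 (array([577.49, 201.96, -18.18]), np.float64(0.018))
tall wrist 4725 (array([577.05, 201.31, -17.84]), np.float64(0.195))
tall top 997 (array([573.79, 206.42, -18.04]), np.float64(0.05))
shallow wrist 7152 (array([451.19, 369.86,  10.37]), np.float64(0.021))
shallow wrist 6568 (array([450.23, 369.34,  11.17]), np.float64(0.109))
shallow top 996 (array([446.12, 374.56,  11.41]), np.float64(0.065))
cover wrist 4499 (array([421.22, 211.08,   7.07]), np.float64(0.025))
cover wrist 4156 (array([420.18, 210.11,   7.26]), np.float64(0.106))
cover top 967 (array([416.13, 214.69,   6.95]), np.float64(0.08))
```

The wrist fits sit about 5 mm off the top-camera fits along the direction of travel, because the arm was still settling when the picture was taken. I'll finish the approach, let it settle and fit again.

```bash
python3 -m crank '[{"x":-0.5,"y":0.7,"z":0,"ax":0,"ay":0,"az":0,"claw":-1},{"x":-0.5,"y":0.7,"z":0,"ax":0,"ay":0,"az":0,"claw":-1},{"x":-0.5,"y":0.7,"z":0,"ax":0,"ay":0,"az":0,"claw":-1},{"x":0,"y":0,"z":0,"ax":0,"ay":0,"az":0,"claw":-1},{"x":0,"y":0,"z":0,"ax":0,"ay":0,"az":0,"claw":-1},{"x":0,"y":0,"z":0,"ax":0,"ay":0,"az":0,"claw":-1}]' >/dev/null
python3 - <<'E'
from h import *
p,d=capture("wrist");p=p[:,:,::-1].copy();cv2.imwrite("pics/w2.png",p);np.save("pics/w2.npy",d);c=cam("wrist")
for n,p0,h in(("tall",(574,206,-18),38),("shallow",(447,374,11),24),("cover",(416,214,7),14)):
    P=c[3]@np.array([p0[0],p0[1],h,1]);u,v=P[0]/P[2]*c[0]+c[1],P[1]/P[2]*c[0]+c[2];print(n,u.round(),v.round())
    if not(0<u<640 and 0<v<400): continue
    hsv=cv2.cvtColor(p,cv2.COLOR_BGR2HSV);w=((hsv[...,2]>60)&(hsv[...,1]<60)).astype(np.uint8)
    l=cv2.connectedComponents(w,connectivity=4)[1];b=l[int(v)-25:int(v)+25,int(u)-25:int(u)+25];i=np.bincount(b[b>0]).argmax()
    m=cv2.morphologyEx((l==i).astype(np.uint8),cv2.MORPH_CLOSE,np.ones((9,9),np.uint8));print(m.sum(),fit(m,p0,(0,h),c))
go(574,206.5,20,-18)
E
```

```text
tall 324.0 180.0
5747 (array([574.45, 205.84, -18.08]), np.float64(0.02))
shallow 142.0 52.0
7649 (array([447.72, 373.72,  10.59]), np.float64(0.017))
cover 187.0 211.0
4839 (array([418.25, 214.59,   7.2 ]), np.float64(0.022))
t 5.10 tcp [573.1 209.9 231.3] tooly -17.86 w 85.3 grip 0.0 F [ 0.6 -0.3 -0.4]
turn az 0.03 | x -0.15 y 0.10 z 10.56 units
```

View pics/w2.png

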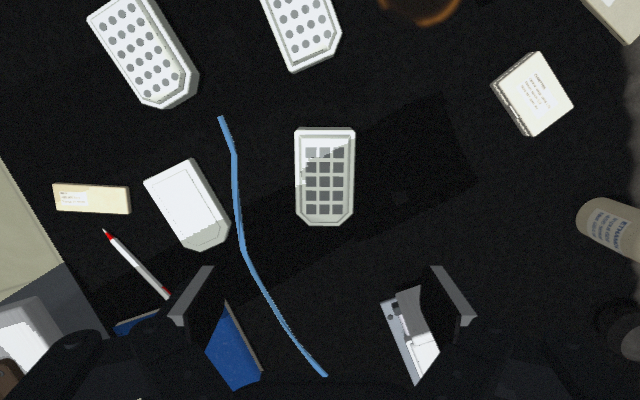

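After settling, the wrist and top fits agree within 2 mm: tall (574.3,206,-18°), shallow (447.3,374,10.8°), cover (417.8,214.6,7.1°). The picture shows tall at (324,180) between the fingers, cover at (187,205), and the slide handle at the bottom (405,330). I'll descend and grip.

```bash
python3 -m crank '[{"x":-0.17,"y":0.12,"z":0.6,"ax":0,"ay":0,"az":0.03,"claw":-1},{"x":0,"y":0,"z":1,"ax":0,"ay":0,"az":0,"claw":-1},{"x":0,"y":0,"z":1,"ax":0,"ay":0,"az":0,"claw":-1},{"x":0,"y":0,"z":1,"ax":0,"ay":0,"az":0,"claw":-1},{"x":0,"y":0,"z":1,"ax":0,"ay":0,"az":0,"claw":-1},{"x":0,"y":0,"z":1,"ax":0,"ay":0,"az":0,"claw":-1},{"x":0,"y":0,"z":1,"ax":0,"ay":0,"az":0,"claw":-1},{"x":0,"y":0,"z":1,"ax":0,"ay":0,"az":0,"claw":-1},{"x":0,"y":0,"z":1,"ax":0,"ay":0,"az":0,"claw":-1},{"x":0,"y":0,"z":1,"ax":0,"ay":0,"az":0,"claw":-1},{"x":0,"y":0,"z":1,"ax":0,"ay":0,"az":0,"claw":-1},{"x":0,"y":0,"z":0.7,"ax":0,"ay":0,"az":0,"claw":-1},{"x":0,"y":0,"z":0,"ax":0,"ay":0,"az":0,"claw":-1},{"x":0,"y":0,"z":0,"ax":0,"ay":0,"az":0,"claw":-1},{"x":0,"y":0,"z":0,"ax":0,"ay":0,"az":0,"claw":1},{"x":0,"y":0,"z":0,"ax":0,"ay":0,"az":0,"claw":1},{"x":0,"y":0,"z":0,"ax":0,"ay":0,"az":0,"claw":1},{"x":0,"y":0,"z":0,"ax":0,"ay":0,"az":0,"claw":1},{"x":0,"y":0,"z":0,"ax":0,"ay":0,"az":0,"claw":1},{"x":0,"y":0,"z":0,"ax":0,"ay":0,"az":0,"claw":1}]' 40
python3 -c "
from h import *
go(649,-190,150,4)"
```

```text
time_s: 6.77
tcp_pos: [576.5, 205.1, 7.2]
ee_rot: [0.809, 0.587, 0.001, 0.001]
force: [-0.5, 0.3, 6.2]
gripper_width: 59.2
grip_force: 45.1
t 6.77 tcp [576.5 205.1   7.2] tooly -18.07 w 59.2 grip 45.1 F [-0.5  0.3  6.2]
turn az -4.81 | x -19.96 y 2.24 z -7.14 units
```

```bash
python3 -m crank '[{"x":0,"y":0,"z":-0.6,"ax":0,"ay":0,"az":0,"claw":1},{"x":0,"y":0,"z":-1,"ax":0,"ay":0,"az":0,"claw":1},{"x":0,"y":0,"z":-1,"ax":0,"ay":0,"az":-0.8,"claw":1},{"x":0,"y":0,"z":-1,"ax":0,"ay":0,"az":-1,"claw":1},{"x":0,"y":0,"z":-1,"ax":0,"ay":0,"az":-1,"claw":1},{"x":0,"y":0,"z":-1,"ax":0,"ay":0,"az":-1,"claw":1},{"x":0,"y":0,"z":-1,"ax":0,"ay":0,"az":-1,"claw":1},{"x":-0.6,"y":0.1,"z":-0.5,"ax":0,"ay":0,"az":0,"claw":1},{"x":-1,"y":0.11,"z":0,"ax":0,"ay":0,"az":0,"claw":1},{"x":-1,"y":0.11,"z":0,"ax":0,"ay":0,"az":0,"claw":1},{"x":-1,"y":0.11,"z":0,"ax":0,"ay":0,"az":0,"claw":1},{"x":-1,"y":0.11,"z":0,"ax":0,"ay":0,"az":0,"claw":1},{"x":-1,"y":0.11,"z":0,"ax":0,"ay":0,"az":0,"claw":1},{"x":-1,"y":0.11,"z":0,"ax":0,"ay":0,"az":0,"claw":1},{"x":-1,"y":0.11,"z":0,"ax":0,"ay":0,"az":0,"claw":1},{"x":-1,"y":0.11,"z":0,"ax":0,"ay":0,"az":0,"claw":1},{"x":-1,"y":0.11,"z":0,"ax":0,"ay":0,"az":0,"claw":1},{"x":-1,"y":0.11,"z":0,"ax":0,"ay":0,"az":0,"claw":1}]' >/dev/null;  python3 -m crank '[{"x":-1,"y":0.11,"z":0,"ax":0,"ay":0,"az":0,"claw":1},{"x":-1,"y":0.11,"z":0,"ax":0,"ay":0,"az":0,"claw":1},{"x":-1,"y":0.11,"z":0,"ax":0,"ay":0,"az":0,"claw":1},{"x":-1,"y":0.11,"z":0,"ax":0,"ay":0,"az":0,"claw":1},{"x":-1,"y":0.11,"z":0,"ax":0,"ay":0,"az":0,"claw":1},{"x":-1,"y":0.11,"z":0,"ax":0,"ay":0,"az":0,"claw":1},{"x":-1,"y":0.11,"z":0,"ax":0,"ay":0,"az":0,"claw":1},{"x":-1,"y":0.11,"z":0,"ax":0,"ay":0,"az":0,"claw":1},{"x":-0.8,"y":0.11,"z":0,"ax":0,"ay":0,"az":0,"claw":1},{"x":-0.5,"y":0.11,"z":0,"ax":0,"ay":0,"az":0,"claw":1},{"x":0,"y":0,"z":0,"ax":0,"ay":0,"az":0,"claw":1},{"x":0,"y":0,"z":0,"ax":0,"ay":0,"az":0,"claw":1},{"x":0,"y":0,"z":0,"ax":0,"ay":0,"az":0,"claw":1},{"x":0,"y":0,"z":0,"ax":0,"ay":0,"az":0,"claw":1}]'
python3 - <<'E'
from h import *
p,d=capture("wrist");p=p[:,:,::-1].copy();cv2.imwrite("pics/w3.png",p);np.save("pics/w3.npy",d);c=cam("wrist");np.save("pics/w3E.npy",c[3])
for n in("seat","handle_top","rail","tall_plate"):print(n,[(x["score"],x["xyz"]) for x in place_of(n,"wrist")])
go(638,-73,60,4)
E
```

```text
time_s: 9.43
tcp_pos: [648.1, -188.0, 147.2]
ee_rot: [0.682, 0.731, 0.0, -0.0]
force: [0.6, -0.5, -1.2]
gripper_width: 59.2
grip_force: 44.3
seat [(0.68, [643.6, -66.3, 23.2])]
handle_top []
rail [(0.62, [647.3, -156.2, -0.3])]
tall_plate [(0.62, [644.1, -182.9, 136.2])]
t 9.68 tcp [ 648.3 -188.5  147.4] tooly 3.98 w 59.1 grip 44.3 F [ 0.5  0.3 -1.6]
turn az -0.01 | x 5.80 y -0.11 z 4.37 units
```

View pics/w3.png

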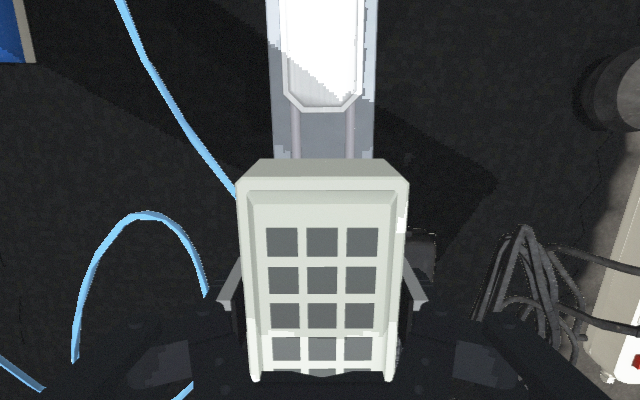

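The tall plate is held at the bottom. The slide is above it, with the carriage nose edge near (285–362, 90–110). I'll crop in to measure it.

Run:
```python
from h import *
p=cv2.imread("pics/w3.png")
cv2.imwrite("pics/crop3.png",cv2.resize(p[0:120,260:385],None,fx=5,fy=5,interpolation=cv2.INTER_CUBIC))
g=cv2.cvtColor(p,cv2.COLOR_BGR2GRAY)
for r in(20,60,85):print(r,g[r,262:382].tolist())
print(g[60:160,324].tolist())
```

```text
20 [33, 31, 34, 32, 155, 207, 230, 231, 230, 233, 232, 233, 232, 232, 233, 233, 233, 204, 255, 255, 255, 255, 255, 253, 247, 253, 255, 255, 255, 255, 255, 255, 255, 255, 255, 255, 255, 255, 255, 255, 255, 255, 255, 255, 255, 255, 255, 255, 255, 255, 255, 255, 255, 255, 255, 255, 255, 255, 255, 255, 255, 255, 255, 255, 255, 255, 255, 255, 255, 255, 255, 255, 255, 255, 255, 255, 255, 255, 255, 255, 255, 255, 255, 255, 255, 255, 255, 255, 255, 255, 255, 254, 254, 248, 225, 196, 254, 255, 255, 255, 255, 215, 137, 135, 136, 202, 214, 213, 212, 211, 212, 212, 210, 196, 174, 84, 34, 36, 33, 29]
60 [25, 21, 18, 20, 18, 18, 73, 113, 127, 133, 133, 130, 133, 132, 129, 129, 128, 134, 135, 139, 208, 212, 211, 210, 213, 171, 174, 192, 215, 228, 225, 224, 255, 255, 255, 255, 255, 255, 255, 255, 255, 255, 255, 255, 255, 255, 255, 255, 255, 255, 255, 255, 255, 255, 255, 255, 255, 255, 255, 255, 255, 255, 255, 255, 255, 255, 255, 255, 255, 255, 255, 255, 255, 255, 255, 255, 255, 255, 255, 255, 255, 255, 255, 255, 255, 255, 255, 254, 254, 254, 254, 253, 245, 230, 210, 252, 255, 255, 255, 255, 239, 157
[... 475 characters left out ...]
, 255, 255, 255, 255, 255, 255, 254, 254, 254, 253, 253, 252, 249, 240, 225, 230, 255, 255, 255, 255, 254, 186, 209, 219, 219, 219, 219, 219, 220, 220, 223, 223, 205, 178, 85, 32, 37, 41, 36, 39, 38]
[255, 255, 255, 255, 255, 255, 255, 255, 255, 255, 255, 255, 255, 255, 255, 255, 255, 255, 255, 255, 255, 255, 255, 255, 255, 255, 221, 211, 209, 211, 212, 211, 214, 212, 210, 211, 212, 209, 212, 207, 207, 200, 199, 194, 183, 171, 151, 220, 222, 223, 223, 225, 177, 139, 136, 137, 135, 135, 136, 137, 135, 133, 135, 139, 136, 134, 137, 137, 136, 136, 136, 137, 136, 138, 134, 139, 134, 136, 136, 137, 135, 138, 141, 138, 138, 137, 136, 134, 139, 137, 138, 136, 139, 137, 139, 139, 139, 136, 147, 157]
```

View pics/crop3.png

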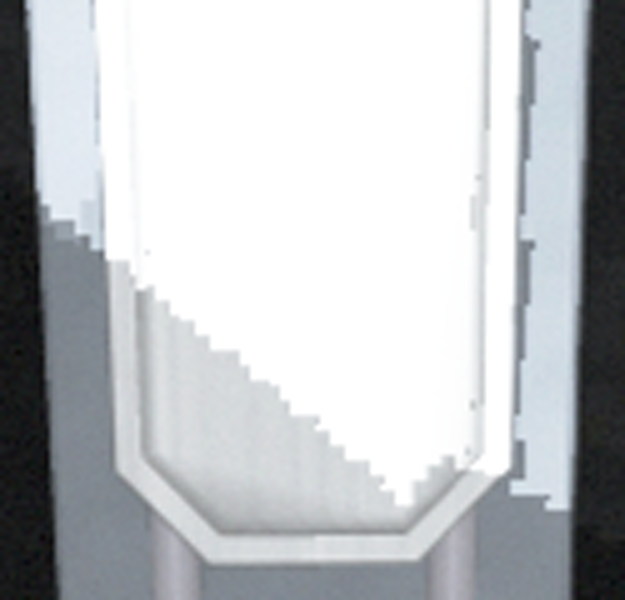

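Run:
```python
from h import *
c=cam("wrist");c=(c[0],c[1],c[2],np.load("pics/w3E.npy"))
L=plane(np.array([[279.5,20],[281.5,60],[282.5,85]]),22,c);R=plane(np.array([[363.2,20],[362.6,60],[361.9,85]]),22,c)
N=plane(np.array([[302,112.4],[324,112],[344,111.4]]),22,c)
print(L.round(1),R.round(1),N.round(1))
print("width",np.linalg.norm(L-R,axis=1)); 
for P in(L,R):d=P[0]-P[2];print("yaw",np.degrees(np.arctan2(-d[0],d[1])))
d=N[2]-N[0];print("yaw nose",np.degrees(np.arctan2(d[1],d[0])))
a=(L[1]+R[1])/2;n=N.mean(0);t=np.radians(3.8)
for deg in(3,3.8,4.6):
  t=np.radians(deg);u=np.array([-np.sin(t),np.cos(t)]);s=(n[:2]-a[:2])@u+50;print(deg,"seat",a[:2]+u*s,"nosemid",n[:2])
# held plate: fit partial check via depth of its shoulder rim ; top view fit of the slide from scene start
ct=cam("top");d0=np.load("pics/top0.npy");W=cloud(d0,ct);g=cv2.imread("pics/top0.png").max(2)
h=(W[...,2]>60)&(W[...,2]<110)&(abs(W[...,0]-632)<60)&(abs(W[...,1]-37)<40);print("handle top",h.sum(),np.median(W[h&(W[...,2]>90)],0) if h.any() else "")
```

```text
[[ 609.3  -61.7   22. ]
 [ 611.6  -87.8   22. ]
 [ 613.  -105.    22. ]] [[ 668.4  -57.6   22. ]
 [ 670.8  -83.7   22. ]
 [ 672.1 -100.9   22. ]] [[ 628.5 -123.7   22. ]
 [ 645.2 -122.3   22. ]
 [ 660.4 -120.8   22. ]]
width [59.25371153 59.29098018 59.25954853]
yaw 4.7889903668423
yaw 4.796667701194246
yaw nose 5.28887518213744
3 seat [640.50956042 -72.40378888] nosemid [ 644.7328362  -122.25107368]
3.8 seat [640.32437418 -72.43371461] nosemid [ 644.7328362  -122.25107368]
4.6 seat [640.13931397 -72.45908316] nosemid [ 644.7328362  -122.25107368]
handle top 107 [628.26663731  37.35721173  95.05105273]
```

Carriage: yaw 4.75°, width 59.3 (60 expected), seat (640.1,-72.5). That implies the handle at (631,37), which matches. Next I'll check how the held plate sits relative to the TCP.

Run:
```python
from h import *
c=cam("wrist");c=(c[0],c[1],c[2],np.load("pics/w3E.npy"))
p=cv2.imread("pics/w3.png");g=cv2.cvtColor(p,cv2.COLOR_BGR2GRAY)
print([ (r,np.flatnonzero(g[r,200:445]>110)[[0,-1]]+200) for r in (200,215,230)])
print([(u,g[152:192,u].tolist()) for u in(300,325)])
t=np.array([648.3,-188.5]);a=np.radians(4);ex=np.array([-np.sin(a),np.cos(a)]);ey=np.array([np.cos(a),np.sin(a)])
for r in(200,215,230):
    q=np.flatnonzero(g[r,200:445]>110)[[0,-1]]+200.
    for z in(178,):
        P=plane(np.array([[q[0]-.5,r],[q[1]+.5,r]]),z,c)[:,:2]-t;print("tool x,y",(P@ex).round(1),(P@ey).round(1))
for v,z in((158.5,140),(178.5,178),(181,178)):
    P=plane(np.array([[300,v],[325,v]]),z,c)[:,:2]-t;print(v,"edge tool x",(P@ex).round(1))
go(640.1,-72.5,50,4.75)
```

```text
[(200, array([236, 407])), (215, array([237, 406])), (230, array([238, 405]))]
[(300, [147, 147, 147, 150, 149, 148, 153, 158, 159, 157, 157, 158, 156, 161, 157, 158, 159, 157, 158, 155, 160, 156, 156, 158, 174, 213, 214, 213, 219, 222, 222, 222, 222, 221, 223, 221, 219, 222, 182, 191]), (325, [136, 136, 136, 137, 138, 140, 147, 158, 159, 170, 161, 155, 160, 158, 157, 160, 160, 158, 157, 157, 156, 157, 155, 159, 185, 212, 214, 215, 218, 223, 220, 220, 220, 221, 219, 220, 222, 220, 180, 191])]
tool x,y [42.8 42.8] [-29.9  29.3]
tool x,y [37.4 37.3] [-30.   29.4]
tool x,y [31.7 31.7] [-30.1  29.5]
158.5 edge tool x [50.7 50.7]
178.5 edge tool x [50.4 50.4]
181 edge tool x [49.5 49.5]
t 9.68 tcp [ 648.3 -188.5  147.4] tooly 3.98 w 59.1 grip 44.3 F [ 0.5  0.3 -1.6]
turn az -0.17 | x 5.81 y 0.07 z 4.87 units
```

```bash
python3 -m crank '[{"x":0.6,"y":0.01,"z":0,"ax":0,"ay":0,"az":-0.17,"claw":1},{"x":1,"y":0.01,"z":0,"ax":0,"ay":0,"az":0,"claw":1},{"x":1,"y":0.01,"z":0.4,"ax":0,"ay":0,"az":0,"claw":1},{"x":1,"y":0.01,"z":0.8,"ax":0,"ay":0,"az":0,"claw":1},{"x":1,"y":0.01,"z":0.8,"ax":0,"ay":0,"az":0,"claw":1},{"x":0.8,"y":0.01,"z":0.8,"ax":0,"ay":0,"az":0,"claw":1},{"x":0.37,"y":0.02,"z":0.8,"ax":0,"ay":0,"az":0,"claw":1},{"x":0,"y":0,"z":0.8,"ax":0,"ay":0,"az":0,"claw":1},{"x":0,"y":0,"z":0.6,"ax":0,"ay":0,"az":0,"claw":1},{"x":0,"y":0,"z":0.3,"ax":0,"ay":0,"az":0,"claw":1},{"x":0,"y":0,"z":0,"ax":0,"ay":0,"az":0,"claw":1},{"x":0,"y":0,"z":0,"ax":0,"ay":0,"az":0,"claw":1},{"x":0,"y":0,"z":0,"ax":0,"ay":0,"az":0,"claw":1}]'
python3 -c "
from h import *
go(640.17,-73.3,29,4.75)"
```

```text
time_s: 10.77
tcp_pos: [641.5, -74.5, 42.6]
ee_rot: [0.678, 0.735, 0.001, 0.001]
force: [-0.0, 0.4, -1.6]
gripper_width: 59.4
grip_force: 44.3
t 10.77 tcp [641.5 -74.5  42.6] tooly 4.69 w 59.4 grip 44.3 F [-0.   0.4 -1.6]
turn az -0.01 | x 0.07 y -0.06 z 0.68 units
```

```bash
python3 -m crank '[{"x":0.06,"y":-0.05,"z":0.1,"ax":0,"ay":0,"az":0,"claw":1},{"x":0,"y":0,"z":0.15,"ax":0,"ay":0,"az":0,"claw":1},{"x":0,"y":0,"z":0.15,"ax":0,"ay":0,"az":0,"claw":1},{"x":0,"y":0,"z":0.15,"ax":0,"ay":0,"az":0,"claw":1},{"x":0,"y":0,"z":0.15,"ax":0,"ay":0,"az":0,"claw":1},{"x":0,"y":0,"z":0,"ax":0,"ay":0,"az":0,"claw":1},{"x":0,"y":0,"z":0,"ax":0,"ay":0,"az":0,"claw":1}]'
```

```text
time_s: 11.35
tcp_pos: [640.0, -73.1, 29.3]
ee_rot: [0.677, 0.736, 0.0, 0.0]
force: [-5.3, 0.3, 6.9]
gripper_width: 59.2
grip_force: 45.5
```

Down at TCP 29.3, which matches the seated height (7.2+22) with light contact. I'll release, lift and check.

```bash
python3 -m crank '[{"x":0,"y":0,"z":0,"ax":0,"ay":0,"az":0,"claw":-1},{"x":0,"y":0,"z":0,"ax":0,"ay":0,"az":0,"claw":-1},{"x":0,"y":0,"z":0,"ax":0,"ay":0,"az":0,"claw":-1},{"x":0,"y":0,"z":0,"ax":0,"ay":0,"az":0,"claw":-1},{"x":0,"y":0,"z":-0.5,"ax":0,"ay":0,"az":0,"claw":-1},{"x":0,"y":0,"z":-1,"ax":0,"ay":0,"az":0,"claw":-1},{"x":0,"y":0,"z":-1,"ax":0,"ay":0,"az":0,"claw":-1},{"x":0,"y":0,"z":-1,"ax":0,"ay":0,"az":0,"claw":-1},{"x":0,"y":0,"z":-1,"ax":0,"ay":0,"az":0,"claw":-1},{"x":0,"y":0,"z":-1,"ax":0,"ay":0,"az":0,"claw":-1},{"x":0,"y":0,"z":-1,"ax":0,"ay":0,"az":0,"claw":-1},{"x":0,"y":0,"z":-1,"ax":0,"ay":0,"az":0,"claw":-1},{"x":0,"y":0,"z":-1,"ax":0,"ay":0,"az":0,"claw":-1},{"x":0,"y":0,"z":-0.5,"ax":0,"ay":0,"az":0,"claw":-1},{"x":0,"y":0,"z":0,"ax":0,"ay":0,"az":0,"claw":-1},{"x":0,"y":0,"z":0,"ax":0,"ay":0,"az":0,"claw":-1},{"x":0,"y":0,"z":0,"ax":0,"ay":0,"az":0,"claw":-1}]' >/dev/null
python3 - <<'E'
from h import *
p,d=capture("wrist");p=p[:,:,::-1].copy();cv2.imwrite("pics/w4.png",p);np.save("pics/w4.npy",d);c=cam("wrist");np.save("pics/w4E.npy",c[3])
W=cloud(d,c)
t=np.radians(4.75);ex=np.array([np.cos(t),np.sin(t)]);ey=np.array([-np.sin(t),np.cos(t)])
q=W[...,:2]-[640.1,-72.5];X=q@ex;Y=q@ey
# height plane over shoulder rim ring and over deck: level check
for nm,m in(("rim",((abs(X)>26)&(abs(X)<28.5)&(Y>-33)&(Y<45))),("deck",(abs(X)<20)&(Y>-38)&(Y<38)&(W[...,2]>62))):
    m&=(d>0)&(W[...,2]>45)&(W[...,2]<80);P=np.c_[X[m],Y[m],np.ones(m.sum())];s=np.linalg.lstsq(P,W[m][:,2],rcond=None)[0]
    print(nm,m.sum(),"tilt deg",np.degrees(s[:2]).round(2),"z",s[2].round(1))
go(447.3,374,230,10.8)
E
```

```text
rim 486 tilt deg [-0.09  0.05] z 59.3
deck 3939 tilt deg [-0.08 -0.02] z 66.0
t 12.82 tcp [638.5 -72.6 205.2] tooly 4.71 w 85.2 grip 0.0 F [-0.   0.8 -0.2]
turn az -1.33 | x 23.73 y -5.20 z -1.24 units
```

View pics/w4.png

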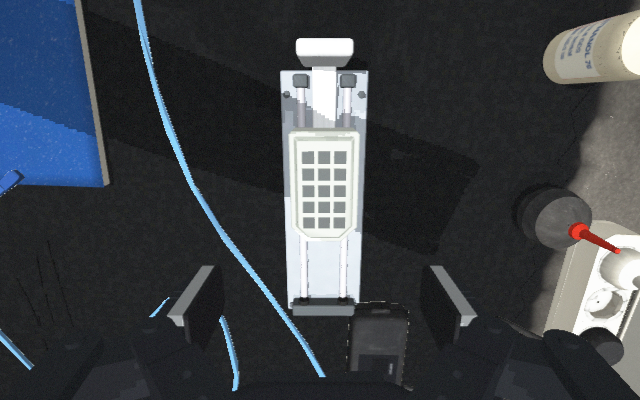

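The tall plate sits level on the carriage (rim 59.3 mm, tilt <0.1°), at (323,185) in the picture. Next is the shallow plate.

```bash
python3 -m crank '[{"x":0,"y":0,"z":0,"ax":0,"ay":0,"az":-0.66,"claw":-1},{"x":0,"y":0,"z":0,"ax":0,"ay":0,"az":-0.67,"claw":-1},{"x":0.6,"y":-0.2,"z":0,"ax":0,"ay":0,"az":0,"claw":-1},{"x":1,"y":-0.22,"z":0,"ax":0,"ay":0,"az":0,"claw":-1},{"x":1,"y":-0.22,"z":0,"ax":0,"ay":0,"az":0,"claw":-1},{"x":1,"y":-0.22,"z":0,"ax":0,"ay":0,"az":0,"claw":-1},{"x":1,"y":-0.22,"z":0,"ax":0,"ay":0,"az":0,"claw":-1},{"x":1,"y":-0.22,"z":0,"ax":0,"ay":0,"az":0,"claw":-1},{"x":1,"y":-0.22,"z":0,"ax":0,"ay":0,"az":0,"claw":-1},{"x":1,"y":-0.22,"z":0,"ax":0,"ay":0,"az":0,"claw":-1},{"x":1,"y":-0.22,"z":0,"ax":0,"ay":0,"az":0,"claw":-1},{"x":1,"y":-0.22,"z":0,"ax":0,"ay":0,"az":0,"claw":-1},{"x":1,"y":-0.22,"z":0,"ax":0,"ay":0,"az":0,"claw":-1},{"x":1,"y":-0.22,"z":0,"ax":0,"ay":0,"az":0,"claw":-1},{"x":1,"y":-0.22,"z":0,"ax":0,"ay":0,"az":0,"claw":-1},{"x":1,"y":-0.22,"z":0,"ax":0,"ay":0,"az":0,"claw":-1},{"x":1,"y":-0.22,"z":0,"ax":0,"ay":0,"az":0,"claw":-1},{"x":1,"y":-0.22,"z":0,"ax":0,"ay":0,"az":0,"claw":-1},{"x":1,"y":-0.22,"z":0,"ax":0,"ay":0,"az":0,"claw":-1},{"x":1,"y":-0.22,"z":0,"ax":0,"ay":0,"az":0,"claw":-1}]' >/dev/null; python3 -m crank '[{"x":1,"y":-0.22,"z":0,"ax":0,"ay":0,"az":0,"claw":-1},{"x":1,"y":-0.22,"z":0,"ax":0,"ay":0,"az":0,"claw":-1},{"x":1,"y":-0.22,"z":0,"ax":0,"ay":0,"az":0,"claw":-1},{"x":1,"y":-0.22,"z":0,"ax":0,"ay":0,"az":0,"claw":-1},{"x":1,"y":-0.22,"z":0.5,"ax":0,"ay":0,"az":0,"claw":-1},{"x":0.85,"y":-0.2,"z":1,"ax":0,"ay":0,"az":0,"claw":-1},{"x":0.3,"y":0,"z":1,"ax":0,"ay":0,"az":0,"claw":-1},{"x":0,"y":0,"z":1,"ax":0,"ay":0,"az":0,"claw":-1},{"x":0,"y":0,"z":1,"ax":0,"ay":0,"az":0,"claw":-1},{"x":0,"y":0,"z":1,"ax":0,"ay":0,"az":0,"claw":-1},{"x":0,"y":0,"z":1,"ax":0,"ay":0,"az":0,"claw":-1},{"x":0,"y":0,"z":1,"ax":0,"ay":0,"az":0,"claw":-1},{"x":0,"y":0,"z":0.5,"ax":0,"ay":0,"az":0,"claw":-1},{"x":0,"y":0,"z":0,"ax":0,"ay":0,"az":0,"claw":-1},{"x":0,"y":0,"z":0,"ax":0,"ay":0,"az":0,"claw":-1}]' >/dev/null
python3 - <<'E'
from h import *
go(447.3,374,-2,10.8)
c=cam("wrist");c=(c[0],c[1],c[2],np.load("pics/w4E.npy"));W=cloud(np.load("pics/w4.npy"),c)
m=((W[...,2]>45)&(W[...,2]<85)&(np.hypot(W[...,0]-640,W[...,1]+72.5)<65)).astype(np.uint8)
m=cv2.morphologyEx(m,cv2.MORPH_CLOSE,np.ones((9,9),np.uint8));print(m.sum(),fit(m,(640,-72.5,4.7),(55,60),c))
E
```

```text
t 15.73 tcp [446.6 373.9  46.7] tooly 10.79 w 85.2 grip 0.0 F [1.3 0.1 0.2]
turn az -0.00 | x -0.00 y 0.04 z 2.43 units
7337 (array([639.49, -72.12,   4.69]), np.float64(0.025))
```

```bash
python3 -m crank '[{"x":0,"y":0.03,"z":0.8,"ax":0,"ay":0,"az":0,"claw":-1},{"x":0,"y":0,"z":0.9,"ax":0,"ay":0,"az":0,"claw":-1},{"x":0,"y":0,"z":0.7,"ax":0,"ay":0,"az":0,"claw":-1},{"x":0,"y":0,"z":0,"ax":0,"ay":0,"az":0,"claw":-1},{"x":0,"y":0,"z":0,"ax":0,"ay":0,"az":0,"claw":-1},{"x":0,"y":0,"z":0,"ax":0,"ay":0,"az":0,"claw":1},{"x":0,"y":0,"z":0,"ax":0,"ay":0,"az":0,"claw":1},{"x":0,"y":0,"z":0,"ax":0,"ay":0,"az":0,"claw":1},{"x":0,"y":0,"z":0,"ax":0,"ay":0,"az":0,"claw":1},{"x":0,"y":0,"z":0,"ax":0,"ay":0,"az":0,"claw":1},{"x":0,"y":0,"z":0,"ax":0,"ay":0,"az":0,"claw":1}]' 40
python3 -c "
from h import *
go(648.9,-188,170,4.7)"
```

```text
time_s: 16.65
tcp_pos: [449.2, 374.8, 0.9]
ee_rot: [0.637, 0.771, 0.001, 0.0]
force: [-0.4, -0.1, 5.9]
gripper_width: 59.3
grip_force: 45.1
t 16.65 tcp [449.2 374.8   0.9] tooly 10.80 w 59.3 grip 45.1 F [-0.4 -0.1  5.9]
turn az 1.33 | x -28.87 y 7.65 z -8.45 units
```

Gripped. I'll carry it straight over the stack.

```bash
python3 -m crank '[{"x":0,"y":0,"z":-0.6,"ax":0,"ay":0,"az":0,"claw":1},{"x":0,"y":0,"z":-1,"ax":0,"ay":0,"az":0,"claw":1},{"x":0,"y":0,"z":-1,"ax":0,"ay":0,"az":0.33,"claw":1},{"x":0,"y":0,"z":-1,"ax":0,"ay":0,"az":0.5,"claw":1},{"x":0,"y":0,"z":-1,"ax":0,"ay":0,"az":0.5,"claw":1},{"x":-0.5,"y":0.16,"z":-1,"ax":0,"ay":0,"az":0,"claw":1},{"x":-1,"y":0.33,"z":-0.9,"ax":0,"ay":0,"az":0,"claw":1},{"x":-1,"y":0.33,"z":0,"ax":0,"ay":0,"az":0,"claw":1},{"x":-1,"y":0.33,"z":0,"ax":0,"ay":0,"az":0,"claw":1},{"x":-1,"y":0.33,"z":0,"ax":0,"ay":0,"az":0,"claw":1},{"x":-1,"y":0.33,"z":0,"ax":0,"ay":0,"az":0,"claw":1},{"x":-1,"y":0.33,"z":0,"ax":0,"ay":0,"az":0,"claw":1},{"x":-1,"y":0.33,"z":0,"ax":0,"ay":0,"az":0,"claw":1},{"x":-1,"y":0.33,"z":0,"ax":0,"ay":0,"az":0,"claw":1},{"x":-1,"y":0.33,"z":0,"ax":0,"ay":0,"az":0,"claw":1},{"x":-1,"y":0.33,"z":0,"ax":0,"ay":0,"az":0,"claw":1},{"x":-1,"y":0.33,"z":0,"ax":0,"ay":0,"az":0,"claw":1},{"x":-1,"y":0.33,"z":0,"ax":0,"ay":0,"az":0,"claw":1},{"x":-1,"y":0.33,"z":0,"ax":0,"ay":0,"az":0,"claw":1},{"x":-1,"y":0.33,"z":0,"ax":0,"ay":0,"az":0,"claw":1}]' >/dev/null; python3 -m crank '[{"x":-1,"y":0.33,"z":0,"ax":0,"ay":0,"az":0,"claw":1},{"x":-1,"y":0.33,"z":0,"ax":0,"ay":0,"az":0,"claw":1},{"x":-1,"y":0.33,"z":0,"ax":0,"ay":0,"az":0,"claw":1},{"x":-1,"y":0.33,"z":0,"ax":0,"ay":0,"az":0,"claw":1},{"x":-1,"y":0.33,"z":0,"ax":0,"ay":0,"az":0,"claw":1},{"x":-1,"y":0.33,"z":0,"ax":0,"ay":0,"az":0,"claw":1},{"x":-1,"y":0.33,"z":0,"ax":0,"ay":0,"az":0,"claw":1},{"x":-0.9,"y":0.33,"z":0,"ax":0,"ay":0,"az":0,"claw":1},{"x":-0.6,"y":0.2,"z":0,"ax":0,"ay":0,"az":0,"claw":1},{"x":0,"y":0,"z":0.2,"ax":0,"ay":0,"az":0,"claw":1},{"x":0,"y":0,"z":0.2,"ax":0,"ay":0,"az":0,"claw":1},{"x":0,"y":0,"z":0,"ax":0,"ay":0,"az":0,"claw":1},{"x":0,"y":0,"z":0,"ax":0,"ay":0,"az":0,"claw":1}]' >/dev/null
python3 -c "
from h import *
go(639.8,-72.2,70,4.7)"
```

```text
t 19.40 tcp [636.7 -70.5 120.2] tooly 4.77 w 59.1 grip 44.3 F [-0.3  0.1 -1.3]
turn az 0.02 | x -0.10 y 0.15 z 2.51 units
```

```bash
python3 -m crank '[{"x":-0.1,"y":0.14,"z":0.5,"ax":0,"ay":0,"az":0,"claw":1},{"x":0,"y":0,"z":0.8,"ax":0,"ay":0,"az":0,"claw":1},{"x":0,"y":0,"z":0.7,"ax":0,"ay":0,"az":0,"claw":1},{"x":0,"y":0,"z":0.4,"ax":0,"ay":0,"az":0,"claw":1},{"x":0,"y":0,"z":0,"ax":0,"ay":0,"az":0,"claw":1},{"x":0,"y":0,"z":0,"ax":0,"ay":0,"az":0,"claw":1},{"x":0,"y":0,"z":0,"ax":0,"ay":0,"az":0,"claw":1}]'
python3 -c "
from h import *
go(639.8,-72.2,60.9,4.7)"
```

```text
time_s: 19.98
tcp_pos: [641.1, -73.6, 73.8]
ee_rot: [0.677, 0.736, 0.0, 0.0]
force: [-0.3, -0.1, -0.7]
gripper_width: 59.2
grip_force: 44.3
t 19.98 tcp [641.1 -73.6  73.8] tooly 4.72 w 59.2 grip 44.3 F [-0.3 -0.1 -0.7]
turn az 0.00 | x 0.07 y -0.06 z 0.65 units
```

```bash
python3 -m crank '[{"x":0.05,"y":-0.05,"z":0.1,"ax":0,"ay":0,"az":0,"claw":1},{"x":0,"y":0,"z":0.15,"ax":0,"ay":0,"az":0,"claw":1},{"x":0,"y":0,"z":0.15,"ax":0,"ay":0,"az":0,"claw":1},{"x":0,"y":0,"z":0.15,"ax":0,"ay":0,"az":0,"claw":1},{"x":0,"y":0,"z":0.13,"ax":0,"ay":0,"az":0,"claw":1},{"x":0,"y":0,"z":0,"ax":0,"ay":0,"az":0,"claw":1},{"x":0,"y":0,"z":0,"ax":0,"ay":0,"az":0,"claw":1}]'
```

```text
time_s: 20.57
tcp_pos: [639.9, -72.7, 61.0]
ee_rot: [0.677, 0.736, 0.0, 0.0]
force: [-2.3, -0.5, 5.4]
gripper_width: 58.7
grip_force: 45.0
```

```bash
python3 -m crank '[{"x":0,"y":0,"z":0,"ax":0,"ay":0,"az":0,"claw":-1},{"x":0,"y":0,"z":0,"ax":0,"ay":0,"az":0,"claw":-1},{"x":0,"y":0,"z":0,"ax":0,"ay":0,"az":0,"claw":-1},{"x":0,"y":0,"z":0,"ax":0,"ay":0,"az":0,"claw":-1},{"x":0,"y":0,"z":-0.5,"ax":0,"ay":0,"az":0,"claw":-1},{"x":0,"y":0,"z":-1,"ax":0,"ay":0,"az":0,"claw":-1},{"x":0,"y":0,"z":-1,"ax":0,"ay":0,"az":0,"claw":-1},{"x":0,"y":0,"z":-1,"ax":0,"ay":0,"az":0,"claw":-1},{"x":0,"y":0,"z":-1,"ax":0,"ay":0,"az":0,"claw":-1},{"x":0,"y":0,"z":-1,"ax":0,"ay":0,"az":0,"claw":-1},{"x":0,"y":0,"z":-1,"ax":0,"ay":0,"az":0,"claw":-1},{"x":0,"y":0,"z":-0.5,"ax":0,"ay":0,"az":0,"claw":-1},{"x":0,"y":0,"z":0,"ax":0,"ay":0,"az":0,"claw":-1},{"x":0,"y":0,"z":0,"ax":0,"ay":0,"az":0,"claw":-1},{"x":0,"y":0,"z":0,"ax":0,"ay":0,"az":0,"claw":-1}]' >/dev/null
cat >> h.py <<'E'
def check(name,zsh,rimonly=False):
    p,d=capture("wrist");c=cam("wrist");cv2.imwrite(f"pics/{name}.png",p[:,:,::-1]);W=cloud(d,c)
    t=np.radians(4.7);q=W[...,:2]-[639.8,-72.3];X=q@[np.cos(t),np.sin(t)];Y=q@[-np.sin(t),np.cos(t)];Z=W[...,2]
    for nm,m in(("rim",(abs(X)>26)&(abs(X)<28.5)&(Y>-33)&(Y<45)),("mid",(abs(X)<20)&(Y>-38)&(Y<38)&(Z>zsh))):
        m=m&(d>0)&(Z>zsh-15)&(Z<zsh+20);s=np.linalg.lstsq(np.c_[X[m],Y[m],np.ones(m.sum())],Z[m],rcond=None)[0]
        print(nm,m.sum(),"tilt deg",np.degrees(s[:2]).round(2),"z",s[2].round(1))
    m=((Z>zsh-15)&(Z<zsh+25)&(np.hypot(X,Y)<65)).astype(np.uint8);m=cv2.morphologyEx(m,cv2.MORPH_CLOSE,np.ones((9,9),np.uint8))
    print("pose",fit(m,(639.8,-72.3,4.7),(zsh-5,zsh),c))
E
python3 - <<'E'
from h import *
check("w5",84)
go(417.4,214.7,180,7.1)
E
```

```text
rim 605 tilt deg [-0.03  0.08] z 83.3
mid 4880 tilt deg [0.07 0.01] z 89.9
pose (array([639.38, -72.91,   4.7 ]), np.float64(0.025))
t 21.87 tcp [638.6 -72.3 197.7] tooly 4.71 w 85.1 grip 0.0 F [-0.7  0.2 -0.3]
turn az -0.52 | x 15.61 y -9.20 z 0.88 units
```

Shallow plate seated level (rim 83.3, 84 expected). Now the cover.

```bash
python3 -m crank '[{"x":0,"y":0,"z":0,"ax":0,"ay":0,"az":-0.52,"claw":-1},{"x":0.6,"y":-0.35,"z":0,"ax":0,"ay":0,"az":0,"claw":-1},{"x":1,"y":-0.59,"z":0,"ax":0,"ay":0,"az":0,"claw":-1},{"x":1,"y":-0.59,"z":0,"ax":0,"ay":0,"az":0,"claw":-1},{"x":1,"y":-0.59,"z":0,"ax":0,"ay":0,"az":0,"claw":-1},{"x":1,"y":-0.59,"z":0,"ax":0,"ay":0,"az":0,"claw":-1},{"x":1,"y":-0.59,"z":0,"ax":0,"ay":0,"az":0,"claw":-1},{"x":1,"y":-0.59,"z":0,"ax":0,"ay":0,"az":0,"claw":-1},{"x":1,"y":-0.59,"z":0,"ax":0,"ay":0,"az":0,"claw":-1},{"x":1,"y":-0.59,"z":0,"ax":0,"ay":0,"az":0,"claw":-1},{"x":1,"y":-0.59,"z":0,"ax":0,"ay":0,"az":0,"claw":-1},{"x":1,"y":-0.59,"z":0,"ax":0,"ay":0,"az":0,"claw":-1},{"x":1,"y":-0.59,"z":0,"ax":0,"ay":0,"az":0,"claw":-1},{"x":1,"y":-0.59,"z":0.5,"ax":0,"ay":0,"az":0,"claw":-1},{"x":1,"y":-0.59,"z":1,"ax":0,"ay":0,"az":0,"claw":-1},{"x":1,"y":-0.59,"z":1,"ax":0,"ay":0,"az":0,"claw":-1},{"x":0.7,"y":-0.4,"z":1,"ax":0,"ay":0,"az":0,"claw":-1},{"x":0.3,"y":-0.2,"z":1,"ax":0,"ay":0,"az":0,"claw":-1},{"x":0,"y":0,"z":1,"ax":0,"ay":0,"az":0,"claw":-1},{"x":0,"y":0,"z":1,"ax":0,"ay":0,"az":0,"claw":-1}]' >/dev/null; python3 -m crank '[{"x":0,"y":0,"z":0.7,"ax":0,"ay":0,"az":0,"claw":-1},{"x":0,"y":0,"z":0.4,"ax":0,"ay":0,"az":0,"claw":-1},{"x":0,"y":0,"z":0,"ax":0,"ay":0,"az":0,"claw":-1},{"x":0,"y":0,"z":0,"ax":0,"ay":0,"az":0,"claw":-1},{"x":0,"y":0,"z":0,"ax":0,"ay":0,"az":0,"claw":-1}]' >/dev/null
python3 -c "
from h import *
go(417.4,214.7,-4.5,7.1)"
```

```text
t 23.95 tcp [418.8 214.5  48.5] tooly 7.08 w 85.5 grip 0.0 F [ 0.7 -0.6  0.8]
turn az -0.00 | x 0.02 y -0.07 z 2.65 units
```

```bash
python3 -m crank '[{"x":0.02,"y":-0.05,"z":0.8,"ax":0,"ay":0,"az":0,"claw":-1},{"x":0,"y":0,"z":0.9,"ax":0,"ay":0,"az":0,"claw":-1},{"x":0,"y":0,"z":0.6,"ax":0,"ay":0,"az":0,"claw":-1},{"x":0,"y":0,"z":0.35,"ax":0,"ay":0,"az":0,"claw":-1},{"x":0,"y":0,"z":0,"ax":0,"ay":0,"az":0,"claw":-1},{"x":0,"y":0,"z":0,"ax":0,"ay":0,"az":0,"claw":-1}]'; python3 -m crank '[{"x":0,"y":0,"z":0,"ax":0,"ay":0,"az":0,"claw":1},{"x":0,"y":0,"z":0,"ax":0,"ay":0,"az":0,"claw":1},{"x":0,"y":0,"z":0,"ax":0,"ay":0,"az":0,"claw":1},{"x":0,"y":0,"z":0,"ax":0,"ay":0,"az":0,"claw":1},{"x":0,"y":0,"z":0,"ax":0,"ay":0,"az":0,"claw":1},{"x":0,"y":0,"z":0,"ax":0,"ay":0,"az":0,"claw":1}]' 30
python3 -c "
from h import *
go(639.5,-72.6,130,4.7)"
```

```text
time_s: 24.45
tcp_pos: [417.8, 214.7, -4.6]
ee_rot: [0.662, 0.749, 0.0, 0.0]
force: [-0.4, -0.6, 0.1]
gripper_width: 85.4
grip_force: 0.0
time_s: 24.95
tcp_pos: [418.3, 214.8, -4.1]
ee_rot: [0.662, 0.75, 0.001, 0.001]
force: [-1.2, -1.0, 7.2]
gripper_width: 59.1
grip_force: 33.3
t 24.95 tcp [418.3 214.8  -4.1] tooly 7.10 w 59.1 grip 33.3 F [-1.2 -1.   7.2]
turn az 0.52 | x -15.23 y 9.84 z -6.70 units
```

```bash
python3 -m crank '[{"x":0,"y":0,"z":-0.5,"ax":0,"ay":0,"az":0,"claw":1},{"x":0,"y":0,"z":-1,"ax":0,"ay":0,"az":0,"claw":1},{"x":0,"y":0,"z":-1,"ax":0,"ay":0,"az":0,"claw":1},{"x":0,"y":0,"z":-1,"ax":0,"ay":0,"az":0.26,"claw":1},{"x":0,"y":0,"z":-1,"ax":0,"ay":0,"az":0.26,"claw":1},{"x":0,"y":0,"z":-1,"ax":0,"ay":0,"az":0,"claw":1},{"x":-0.5,"y":0.32,"z":-1,"ax":0,"ay":0,"az":0,"claw":1},{"x":-1,"y":0.65,"z":-0.3,"ax":0,"ay":0,"az":0,"claw":1},{"x":-1,"y":0.65,"z":0,"ax":0,"ay":0,"az":0,"claw":1},{"x":-1,"y":0.65,"z":0,"ax":0,"ay":0,"az":0,"claw":1},{"x":-1,"y":0.65,"z":0,"ax":0,"ay":0,"az":0,"claw":1},{"x":-1,"y":0.65,"z":0,"ax":0,"ay":0,"az":0,"claw":1},{"x":-1,"y":0.65,"z":0,"ax":0,"ay":0,"az":0,"claw":1},{"x":-1,"y":0.65,"z":0,"ax":0,"ay":0,"az":0,"claw":1},{"x":-1,"y":0.65,"z":0,"ax":0,"ay":0,"az":0,"claw":1},{"x":-1,"y":0.65,"z":0,"ax":0,"ay":0,"az":0,"claw":1},{"x":-1,"y":0.65,"z":0,"ax":0,"ay":0,"az":0,"claw":1},{"x":-1,"y":0.65,"z":0,"ax":0,"ay":0,"az":0,"claw":1},{"x":-1,"y":0.65,"z":0,"ax":0,"ay":0,"az":0,"claw":1},{"x":-1,"y":0.65,"z":0,"ax":0,"ay":0,"az":0,"claw":1}]' >/dev/null; python3 -m crank '[{"x":-0.9,"y":0.55,"z":0,"ax":0,"ay":0,"az":0,"claw":1},{"x":-0.6,"y":0.4,"z":0,"ax":0,"ay":0,"az":0,"claw":1},{"x":-0.2,"y":0.1,"z":0,"ax":0,"ay":0,"az":0,"claw":1},{"x":0,"y":0,"z":0,"ax":0,"ay":0,"az":0,"claw":1},{"x":0,"y":0,"z":0,"ax":0,"ay":0,"az":0,"claw":1},{"x":0,"y":0,"z":0,"ax":0,"ay":0,"az":0,"claw":1},{"x":0,"y":0,"z":0,"ax":0,"ay":0,"az":0,"claw":1}]'
python3 -c "
from h import *
go(639.5,-72.6,89,4.7)"
```

```text
time_s: 27.2
tcp_pos: [637.3, -71.3, 130.6]
ee_rot: [0.677, 0.736, -0.0, -0.0]
force: [-0.2, 0.1, -0.3]
gripper_width: 59.3
grip_force: 32.6
t 27.20 tcp [637.3 -71.3 130.6] tooly 4.77 w 59.3 grip 32.6 F [-0.2  0.1 -0.3]
turn az 0.02 | x -0.07 y 0.11 z 2.08 units
```

```bash
python3 -m crank '[{"x":-0.04,"y":0.08,"z":0.3,"ax":0,"ay":0,"az":0.01,"claw":1},{"x":0,"y":0,"z":0.7,"ax":0,"ay":0,"az":0,"claw":1},{"x":0,"y":0,"z":0.7,"ax":0,"ay":0,"az":0,"claw":1},{"x":0,"y":0,"z":0.3,"ax":0,"ay":0,"az":0,"claw":1},{"x":0,"y":0,"z":0,"ax":0,"ay":0,"az":0,"claw":1},{"x":0,"y":0,"z":0,"ax":0,"ay":0,"az":0,"claw":1},{"x":0,"y":0,"z":0,"ax":0,"ay":0,"az":0,"claw":1}]'
python3 -c "
from h import *
go(639.5,-72.6,79.9,4.7)"
```

```text
time_s: 27.78
tcp_pos: [639.8, -73.1, 90.7]
ee_rot: [0.678, 0.735, 0.0, 0.0]
force: [0.3, -0.5, 0.0]
gripper_width: 59.2
grip_force: 32.6
t 27.78 tcp [639.8 -73.1  90.7] tooly 4.66 w 59.2 grip 32.6 F [ 0.3 -0.5  0. ]
turn az -0.01 | x 0.02 y -0.01 z 0.54 units
```

```bash
python3 -m crank '[{"x":0,"y":0,"z":0.12,"ax":0,"ay":0,"az":0,"claw":1},{"x":0,"y":0,"z":0.15,"ax":0,"ay":0,"az":0,"claw":1},{"x":0,"y":0,"z":0.15,"ax":0,"ay":0,"az":0,"claw":1},{"x":0,"y":0,"z":0.12,"ax":0,"ay":0,"az":0,"claw":1},{"x":0,"y":0,"z":0.05,"ax":0,"ay":0,"az":0,"claw":1},{"x":0,"y":0,"z":0,"ax":0,"ay":0,"az":0,"claw":1},{"x":0,"y":0,"z":0,"ax":0,"ay":0,"az":0,"claw":1}]'
```

```text
time_s: 28.37
tcp_pos: [639.9, -73.1, 80.0]
ee_rot: [0.678, 0.735, 0.0, 0.0]
force: [-2.9, 1.0, 4.1]
gripper_width: 59.1
grip_force: 33.2
```

Seated height reached (80.0, 79.9 expected). Release, lift and check.

```bash
python3 -m crank '[{"x":0,"y":0,"z":0,"ax":0,"ay":0,"az":0,"claw":-1},{"x":0,"y":0,"z":0,"ax":0,"ay":0,"az":0,"claw":-1},{"x":0,"y":0,"z":0,"ax":0,"ay":0,"az":0,"claw":-1},{"x":0,"y":0,"z":0,"ax":0,"ay":0,"az":0,"claw":-1},{"x":0,"y":0,"z":-0.5,"ax":0,"ay":0,"az":0,"claw":-1},{"x":0,"y":0,"z":-1,"ax":0,"ay":0,"az":0,"claw":-1},{"x":0,"y":0,"z":-1,"ax":0,"ay":0,"az":0,"claw":-1},{"x":0,"y":0,"z":-1,"ax":0,"ay":0,"az":0,"claw":-1},{"x":0,"y":0,"z":-1,"ax":0,"ay":0,"az":0,"claw":-1},{"x":0,"y":0,"z":-1,"ax":0,"ay":0,"az":0,"claw":-1},{"x":0,"y":0,"z":-0.5,"ax":0,"ay":0,"az":0,"claw":-1},{"x":0,"y":0,"z":0,"ax":0,"ay":0,"az":0,"claw":-1},{"x":0,"y":0,"z":0,"ax":0,"ay":0,"az":0,"claw":-1},{"x":0,"y":0,"z":0,"ax":0,"ay":0,"az":0,"claw":-1}]' >/dev/null
python3 - <<'E'
from h import *
check("w6",98)
go(631,37.2,180,4.7)
E
```

```text
rim 669 tilt deg [0.01 0.1 ] z 97.3
mid 3613 tilt deg [-0.02  0.05] z 98.7
pose (array([639.41, -72.52,   4.58]), np.float64(0.022))
t 29.58 tcp [638.6 -72.7 196.9] tooly 4.66 w 85.5 grip 0.0 F [ 0.3 -0.2  0.2]
turn az -0.01 | x 5.51 y 0.07 z 0.84 units
```

View pics/w6.png

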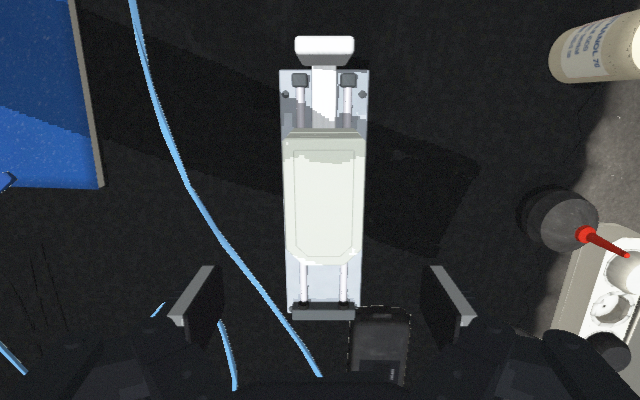

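The cover is seated level: rim 97.3, 98 expected, tilt ≤0.1°. The white cover covers the stack at (324,200), with its chamfers towards the stop at (324,312) and the handle at (325,47). I'll shut the fingers and go down behind the handle on its +y side.

```bash
python3 -m crank '[{"x":0.6,"y":0.01,"z":0,"ax":0,"ay":0,"az":0,"claw":1},{"x":1,"y":0.01,"z":0,"ax":0,"ay":0,"az":0,"claw":1},{"x":1,"y":0.01,"z":0,"ax":0,"ay":0,"az":0,"claw":1},{"x":1,"y":0.01,"z":0,"ax":0,"ay":0,"az":0,"claw":1},{"x":1,"y":0.01,"z":0,"ax":0,"ay":0,"az":0,"claw":1},{"x":1,"y":0.01,"z":0,"ax":0,"ay":0,"az":0,"claw":1},{"x":1,"y":0.01,"z":0,"ax":0,"ay":0,"az":0,"claw":1},{"x":0.75,"y":0,"z":0,"ax":0,"ay":0,"az":0,"claw":1},{"x":0,"y":0,"z":0,"ax":0,"ay":0,"az":0,"claw":1},{"x":0,"y":0,"z":0,"ax":0,"ay":0,"az":0,"claw":1},{"x":0,"y":0,"z":0.8,"ax":0,"ay":0,"az":0,"claw":1},{"x":0,"y":0,"z":1,"ax":0,"ay":0,"az":0,"claw":1},{"x":0,"y":0,"z":1,"ax":0,"ay":0,"az":0,"claw":1},{"x":0,"y":0,"z":1,"ax":0,"ay":0,"az":0,"claw":1},{"x":0,"y":0,"z":1,"ax":0,"ay":0,"az":0,"claw":1},{"x":0,"y":0,"z":1,"ax":0,"ay":0,"az":0,"claw":1},{"x":0,"y":0,"z":0.8,"ax":0,"ay":0,"az":0,"claw":1},{"x":0,"y":0,"z":0.3,"ax":0,"ay":0,"az":0,"claw":1},{"x":0,"y":0,"z":0,"ax":0,"ay":0,"az":0,"claw":1},{"x":0,"y":0,"z":0,"ax":0,"ay":0,"az":0,"claw":1}]' 30
python3 -c "
from h import *
go(631,37.2,60,4.7)"
```

```text
time_s: 31.25
tcp_pos: [629.3, 73.0, 61.1]
ee_rot: [0.678, 0.735, -0.0, 0.0]
force: [-0.6, 0.3, 0.8]
gripper_width: 0.1
grip_force: 0.0
t 31.25 tcp [629.3  73.   61.1] tooly 4.62 w 0.1 grip 0.0 F [-0.6  0.3  0.8]
turn az -0.02 | x -1.79 y -0.06 z 0.06 units
```

```bash
python3 -m crank '[{"x":-0.25,"y":0,"z":0,"ax":0,"ay":0,"az":0,"claw":1},{"x":-0.25,"y":0,"z":0,"ax":0,"ay":0,"az":0,"claw":1},{"x":-0.2,"y":0,"z":0,"ax":0,"ay":0,"az":0,"claw":1},{"x":-0.2,"y":0,"z":0,"ax":0,"ay":0,"az":0,"claw":1},{"x":-0.2,"y":0,"z":0,"ax":0,"ay":0,"az":0,"claw":1},{"x":-0.25,"y":0,"z":0,"ax":0,"ay":0,"az":0,"claw":1},{"x":-0.25,"y":0,"z":0,"ax":0,"ay":0,"az":0,"claw":1},{"x":-0.25,"y":0,"z":0,"ax":0,"ay":0,"az":0,"claw":1},{"x":-0.25,"y":0,"z":0,"ax":0,"ay":0,"az":0,"claw":1},{"x":-0.25,"y":0,"z":0,"ax":0,"ay":0,"az":0,"claw":1},{"x":-0.25,"y":0,"z":0,"ax":0,"ay":0,"az":0,"claw":1},{"x":-0.25,"y":0,"z":0,"ax":0,"ay":0,"az":0,"claw":1},{"x":-0.25,"y":0,"z":0,"ax":0,"ay":0,"az":0,"claw":1},{"x":-0.25,"y":0,"z":0,"ax":0,"ay":0,"az":0,"claw":1},{"x":-0.25,"y":0,"z":0,"ax":0,"ay":0,"az":0,"claw":1},{"x":-0.25,"y":0,"z":0,"ax":0,"ay":0,"az":0,"claw":1},{"x":-0.25,"y":0,"z":0,"ax":0,"ay":0,"az":0,"claw":1}]'; python3 -m crank '[{"x":-0.2,"y":0,"z":0,"ax":0,"ay":0,"az":0,"claw":1},{"x":-0.2,"y":0,"z":0,"ax":0,"ay":0,"az":0,"claw":1},{"x":-0.15,"y":0,"z":0,"ax":0,"ay":0,"az":0,"claw":1}]'
```

```text
time_s: 32.67
tcp_pos: [635.9, -8.6, 61.0]
ee_rot: [0.678, 0.735, 0.0, 0.0]
force: [2.2, 4.6, 2.3]
gripper_width: -0.0
grip_force: 2.2
time_s: 32.92
tcp_pos: [636.6, -19.6, 60.8]
ee_rot: [0.678, 0.735, -0.0, -0.0]
force: [0.7, 4.1, 2.6]
gripper_width: -0.2
grip_force: 2.1
```

```bash
for i in 1 2 3; do python3 -m crank '[{"x":-0.1,"y":0,"z":0,"ax":0,"ay":0,"az":0,"claw":1},{"x":-0.1,"y":0,"z":0,"ax":0,"ay":0,"az":0,"claw":1},{"x":-0.1,"y":0,"z":0,"ax":0,"ay":0,"az":0,"claw":1}]' | egrep 'tcp|force:'; done
```

```text
tcp_pos: [637.0, -25.1, 60.8]
force: [1.2, 4.4, 1.7]
grip_force: 2.1
tcp_pos: [637.4, -30.1, 60.8]
force: [1.5, 11.7, 3.3]
grip_force: 6.4
tcp_pos: [637.4, -30.1, 61.0]
force: [1.7, 29.1, 6.4]
grip_force: 14.6
```

The carriage stalls at y = -30.1 with the force rising to 29 N. That is about 84 mm of travel, which matches the estimate of the rail origin, so it is home. I'll back off, rise and check.

```bash
python3 -m crank '[{"x":0.3,"y":0,"z":0,"ax":0,"ay":0,"az":0,"claw":1},{"x":0.6,"y":0,"z":0,"ax":0,"ay":0,"az":0,"claw":1},{"x":0.8,"y":0,"z":0,"ax":0,"ay":0,"az":0,"claw":1},{"x":0.6,"y":0,"z":0,"ax":0,"ay":0,"az":0,"claw":1},{"x":0,"y":0,"z":-0.5,"ax":0,"ay":0,"az":0,"claw":1},{"x":0,"y":0,"z":-1,"ax":0,"ay":0,"az":0,"claw":1},{"x":0,"y":0,"z":-1,"ax":0,"ay":0,"az":0,"claw":1},{"x":0,"y":0,"z":-1,"ax":0,"ay":0,"az":0,"claw":1},{"x":0,"y":0,"z":-1,"ax":0,"ay":0,"az":0,"claw":1},{"x":0,"y":0,"z":-1,"ax":0,"ay":0,"az":0,"claw":1},{"x":0,"y":0,"z":-1,"ax":0,"ay":0,"az":0,"claw":1},{"x":-0.6,"y":0,"z":-0.5,"ax":0,"ay":0,"az":0,"claw":1},{"x":-1,"y":0,"z":0,"ax":0,"ay":0,"az":0,"claw":1},{"x":-1,"y":0,"z":0,"ax":0,"ay":0,"az":0,"claw":1},{"x":-1,"y":0,"z":0,"ax":0,"ay":0,"az":0,"claw":1},{"x":-1,"y":0,"z":0,"ax":0,"ay":0,"az":0,"claw":1},{"x":-1,"y":0,"z":0,"ax":0,"ay":0,"az":0,"claw":1},{"x":-1,"y":0,"z":0,"ax":0,"ay":0,"az":0,"claw":1},{"x":-1,"y":0,"z":0,"ax":0,"ay":0,"az":0,"claw":1}]' >/dev/null;  python3 -m crank '[{"x":-0.5,"y":0,"z":0,"ax":0,"ay":0,"az":0,"claw":1},{"x":0,"y":0,"z":0,"ax":0,"ay":0,"az":0,"claw":1},{"x":0,"y":0,"z":0,"ax":0,"ay":0,"az":0,"claw":1},{"x":0,"y":0,"z":0,"ax":0,"ay":0,"az":0,"claw":1},{"x":0,"y":0,"z":0,"ax":0,"ay":0,"az":0,"claw":1}]'
sed -i 's/\[639.8,-72.3\]/C/;s/(639.8,-72.3,4.7)/(*C,4.7)/;s/def check(name,zsh,rimonly=False)/def check(name,zsh,C)/' h.py
python3 - <<'E'
from h import *
check("w7",98,[646.6,-156.0])
E
```

```text
time_s: 35.67
tcp_pos: [647.4, -151.6, 200.9]
ee_rot: [0.677, 0.736, 0.0, -0.0]
force: [0.4, 1.0, 0.0]
gripper_width: -0.1
grip_force: 0.0
rim 637 tilt deg [0.06 0.08] z 97.8
mid 4424 tilt deg [0.05 0.  ] z 99.0
pose (array([ 646.55, -157.01,    4.78]), np.float64(0.09))
```

View pics/w7.png

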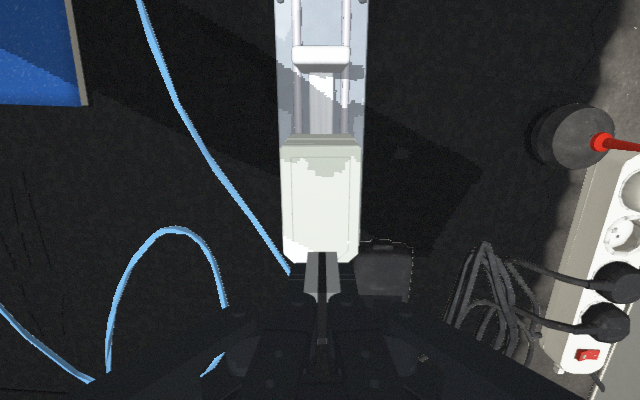

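The stack is level at (322,205), the handle at (322,57) has moved in with it, and the carriage is home. The gripper is clear of everything, so I'm handing in.

```bash
python3 -c "
from station import *
print(finish_job())"
```

```text
the job is handed in; nothing more can be done
None
```

The tall plate, shallow plate and white cover are stacked level on the carriage, which I pushed home against the end stop; the odd plate was not touched, and the job was handed in at about 36 s.

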